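Seat the specimen block and hold the stage's index plunger clear

TASK

Push the aluminium specimen block on the microscope stage square and flush into the corner of the two fences, and leave it there. Then take the stage's sprung index plunger by its knob, pull it fully back so that its pin is clear of the seat hole, and keep it there: the program finishes with the gripper still holding the plunger fully back. Leave the other things on the bench where they are.

Things in the scene. Friction and masses are not known exactly. Their poses are not given: they have to be found in the camera images.
- stage: Fixed stage: white base 200 (x) x 258 (y) x 28 mm, on it a dark steel plate 200 x 220 mm, its top 50 mm above the bench. Origin: on the bench under the plate's centre. +x points to the far fence, +y to the side fence. The index plunger is at the middle of the -y edge. Yaw within 0.35 rad of the world's.
- fence_corner (a point): Inside corner of the two fence faces, on the plate's top; at x +82, y +92, z +50 mm in the stage's frame; axes as the stage's. The fences are aluminium strips 12 mm thick, 16 mm high (top 66 mm above the bench), along the plate's +x edge (inner face x = +82 mm) and +y edge (inner face y = +92 mm).
- block: Loose aluminium block 60 (x) x 44 (y) x 30 mm high, 0.2 to 0.33 kg (slides at under 4 N), a round black specimen 32 mm across standing 2 mm proud on top. Origin: centre of its underside. Lies on the plate 20 to 85 mm short of the fences, up to 0.35 rad askew to the stage; its +x end goes to the far fence, its +y long side to the side fence.
- block_corner (a point): The bottom corner of the block (its +x, +y corner) that belongs in the fence corner: at x +30, y +22, z 0 mm in the block's frame.
- bracket: Aluminium plunger bracket 46 (x) x 24 (y) x 30 mm high fixed on the stage's base, with the plunger it carries. Origin: centre of its underside, at x 0, y -134, z +28 mm in the stage's frame; axes as the stage's. Its top is 58 mm above the bench.
- knob_neck (a point): Middle of the neck of the plunger's black knob, on its level axis (along the stage's y), 40 mm above the bench; home: x 0, y -164 mm in the stage's frame; moves with the plunger. Neck 18 mm across, 32 mm long (16 mm either way), then at its outer (-y) end a flange 30 mm across, 8 mm thick, to hook behind. 2 mm from neck to bracket when home. Free below. Axes: the stage's.
- pin_tip (a point): Tip of the plunger's 8 mm steel pin; when home it is 10 mm inside the seat hole in the plate's edge; it moves with the plunger.
- seat_hole (a point): Mouth of the seat hole in the -y edge of the stage's plate, at x 0, y -110, z +40 mm in the stage's frame.
- plunger (a joint): Travel of the plunger in m: 0 = home, the pin in its seat hole; grows as the knob is pulled out along the stage's -y; 0.015 = fully back at its stop. The tip leaves the hole at 0.010. A spring pulls it home with 5 N at 0 and 10.5 N at 0.015.
- sample_box: Bystander: open grey plastic box 100 x 75 x 50 mm with one divider, left of the stage. Origin: centre of underside.
- beaker: Bystander: glass beaker 68 mm across, 85 mm high, beyond the stage's fence corner. Origin: centre of underside.
- marker: Bystander: marker pen 130 x 14 x 13 mm lying beyond the far fence. Origin: centre of underside, length along x.
- puck: Bystander: black resin specimen 32 mm across, 20 mm high, standing on the bench right of the stage beyond the plunger. Origin: centre of underside.
There are look-alikes about, which are no part of the job. There is more than one size of the block; the job needs the smallest.

How it is judged:
On the way, in this order (a step that is already met when the one before it is completed fails the run):
1. the block sits square and flush in the fence corner (x of block_corner in the frame of fence_corner between -0.0025 and 0.003 m and y of block_corner in the frame of fence_corner between -0.0025 and 0.003 m and z of block_corner in the frame of fence_corner between -0.003 and 0.003 m and angle between the x axis of block and the x axis of stage, either way round below 0.035 rad and angle between block's own z axis and vertical below 0.035 rad), for 0.3 s.
2. the plunger is pulled fully back by the fingers (value of joint plunger above 0.0125 m and contact force between the fingers and bracket above 2 N), for 0.5 s.
At the end, for the whole second after the job is handed in: The block lies flat on the plate, its corner within 2.5 mm of both fences and its sides within 2 degrees (0.035 rad) of the stage's; the plunger is at least 12.5 mm of its 15 mm out and the fingers are holding it (over 2 N on it) (all of step 1 and all of step 2); the arm keeps its last pose, push and grip.
It fails at once if the sample box is moved by more than 20 mm (distance of sample_box from where it was at the start of the episode above 0.02 m).
It fails at once if the beaker is moved by more than 20 mm (distance of beaker from where it was at the start of the episode above 0.02 m).
It fails at once if the marker is moved by more than 20 mm (distance of marker from where it was at the start of the episode above 0.02 m).
It fails at once if the puck is moved by more than 20 mm (distance of puck from where it was at the start of the episode above 0.02 m).
It also fails if it takes over 56 s, if anything falls off the work surface, if the arm or the gripper's body presses on something with over 40 N, if the wrist force passes 120 N, or if a joint passes its speed limit or range.

ROBOT

A 6-joint arm with a two-finger parallel gripper is mounted at the origin on the work surface. World frame = base frame: x ahead of the robot, y to its left, z up, the work surface at z = 0. Lengths are in m, angles in rad, forces in N, time in s.
With the tool pointing down it reaches from about 0.375 to 0.9 m from the base axis. Payload 3.1 kg.
Tool frame: the origin (TCP) lies on the centre line of the jaws, within the pads' length; the fingertips stand robot.tip_reach ahead of it and the grasp point (between the pads) is the TCP (robot.tip_reach is the distance from the TCP to the fingertips, in m); z points along the fingers, y is the direction in which the jaws open and shut (so a half turn about z gives the same grasp; the last joint's range is limited). The gripper opens to 87 mm and grips with 3 to 60 N. Pads are 19 mm wide; open, the fingers measure 117 mm over their backs; the gripper's body (75 mm by 190 mm) begins 51 mm behind the grasp point.
Start: joints at [-1.298, 0.527, 1.433, -0, 1.181, -0.178], TCP at [0.273, -0.562, 0.242] pointing down, gripper open.
Joint ranges: [-3.08, 3.08], [-0.75, 2.2], [0.22, 2.44], [-1.43, 4.57], [0, 2.65], [-2.85, 2.85]. Speed limits (rad/s): [2.79, 2.79, 3.14, 3.14, 3.14, 3.14].

INTERFACE

Orientations are given as a unit quaternion [x, y, z, w].
In Python, from rig import telemetry, viewer, robot gives the robot as it stands. The module is installed in compiled form; this text tells all that it offers.
- The arm moves only by the tool step_arm, never from a script. Its argument "targets" is a list of rows, each an object of numbers: "dx", "dy", "dz": the shift along the tool's x, y, z in m; "rx", "ry", "rz": the turn, a rotation vector about the tool's x, y, z in degrees. In form: [{"dx": .., "dy": .., "dz": .., "rx": .., "ry": .., "rz": ..}, ...]. A call has exactly 5 rows; each row is the pose to reach, as a shift and turn from the pose measured when the call began, along the tool's axes at that moment; what a row does not reach only later rows make up. A row lasts 1/8 s, in which the tool goes at most 62.5 mm and 10.7 degrees, less where a joint would pass 70% of its speed; a pose out of reach is approached as far as the arm can. A call with a gripper value outside its range is refused whole. "gripper" is the opening, from 0 (shut) to 1 (fully open), set as the call begins (left out, the last holds). The fingers move at their own pace and stop on an object; "force" is the grip in N (left out, the last holds). Time passes only in rows, so rows that repeat a pose let the fingers close, or fill a call up. It gives the time, the measured TCP pose, the force and the opening at its end, in the units of the state.
- telemetry.get_obs(): the state, without advancing time (a new reading comes with each control period).
- viewer.camera(name): name is "scene" or "side" or "wrist"; returns a dict with "img" (384x512x3 uint8, blue, green, red), "depth" (384x512 float32, m along the optical axis (not along the pixel's ray), 0 where there is no reading), "K" (3x3 intrinsics, pixels), "k1" (the pictures are not rectified: a ray, as slopes to the right and down, at radius r is drawn at 1 + k1 r^2 times it, then the intrinsics apply), "R" (3x3) and "t" (3): a world point X has camera coordinates R X + t. Camera axes: x right, y down, z forward; pixel columns grow to the right and rows downward; lengths in m; the calibration is good to about 2 mm. A picture is of the moment at which its call begins.
- robot.hand_in(): hands the job in, once; it reports no verdict.
The state is a dict: "time": time; "q": joint angles; "joint_velocities": joint speeds; "joint_torque": joint torques, N m; "position": TCP position; "tool_rot": TCP orientation; "ft_force": force on the tool from outside, world axes, zero at the start; "moment": the same for the moment, N m; "grip_width": finger opening in m.
Only numpy, scipy, OpenCV 4.12 (cv2) and the standard library are available. Lean on these libraries where they do the work, as an engineer would, in place of code of your own. Each camera call takes 0.05 s, during which the arm holds its last target.

## Working session

There is one attempt and no reset: what is moved stays moved. The work goes in short steps, Python scripts to look and compute and a tool call to move; the robot and the scene stay as the last step left them, time stands still between calls to the robot, and variables do not carry over. Pictures are saved under pics/ and viewed, and the job is handed in when it is done.

Besides the shell and the picture viewer there is one more tool, called after "Call:" in YAML: its name, and indented under it one key for each argument. step_arm: Moves the arm, as the interface text tells. Its arguments: {"type":"object","properties":{"targets":{"type":"array"},"gripper":{"type":"number"},"force":{"type":"number"}},"required":["targets"]}

```bash
mkdir -p pics; ls; python3 - <<'E'
from rig import telemetry, viewer, robot
import cv2,json,numpy as np
o=telemetry.get_obs();print(o, robot.tip_reach)
for n in ("scene","side","wrist"):
    c=viewer.camera(n);cv2.imwrite(f"pics/{n}0.png",c["img"]);np.savez(f"{n}0.npz",**c);print(n,c["K"].tolist(),c["k1"],c["R"].tolist(),c["t"].tolist())
E
```

```text
pics
{'time': 0.0, 'q': array([-1.29750106e+00,  5.28464542e-01,  1.43389637e+00, -3.24863387e-05,
        1.18133798e+00, -1.78491092e-01]), 'joint_velocities': array([-0.00086401, -0.00046881,  0.00026161, -0.00011202, -0.00156479,
       -0.001678  ]), 'joint_torque': array([ 5.76810926e-04, -4.40036988e+01, -1.76594192e+01,  6.33442216e-02,
        5.81593509e-02, -1.61829857e-04]), 'position': array([ 0.27269685, -0.56162091,  0.24057444]), 'tool_rot': array([ 9.74592519e-01,  2.23982842e-01, -6.49047752e-05, -1.05122447e-03]), 'ft_force': array([-0.0600599 , -0.02951472,  0.13585422]), 'moment': array([ 0.00054319,  0.00367366, -0.02984463]), 'grip_width': 0.08709669161431728} 0.019
scene [[369.2894217845383, 0.0, 260.46600475004254], [0.0, 369.2894217845383, 191.08353782681462], [0.0, 0.0, 1.0]] -0.1043857799370102 [[0.6932335398092215, 0.7207115921357479, 0.0014353552633627812], [0.5499059707057206, -0.5276506575888464, -0.6474474549554252], [-0.46586551993657543, 0.4496216014686279, -0.7621087408152534]] [-0.4565714032530751, -0.2157345212799516, 1.0171195895867506]
side [[467.40318105010203, 0.0, 262.0832005567311], [0.0, 467.40318105010203, 186.87430862624944], [0.0, 0.0, 1.0]] -0.0058647741938733676 [[-0.9687917329384272, -0.2469035926606819, 0.021936137340173807], [-0.14133474782936856, 0.4775199046003343, -0.8671788914442604], [0.20363464156711575, -0.8432160794492335, -0.49751339289721297]] [0.5799022328156752, 0.11093671105938269, 0.9756649954639083]
wrist [[314.60672347823584, 0.0, 256.34891878610944], [0.0, 314.60672347823584, 194.69210923915628], [0.0, 0.0, 1.0]] -0.0320180376272055 [[0.4362929545218747, -0.8998034513594356, -0.0014855154739308513], [-0.8601577314971588, -0.4175532261218863, 0.29287878089897346], [-0.26415361966143386, -0.12650317101501748, -0.9561484262095032]] [-0.6241225933945327, -0.03439756624881072, 0.3915478089111406]
```

View pics/scene0.png

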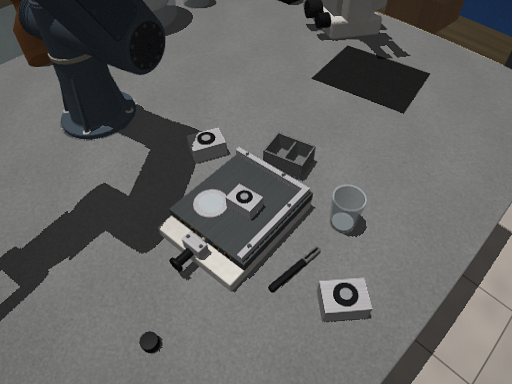

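View pics/side0.png

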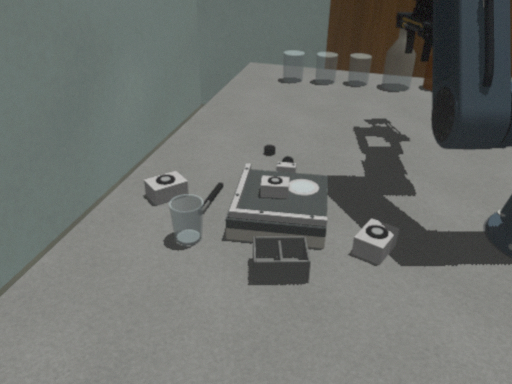

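View pics/wrist0.png

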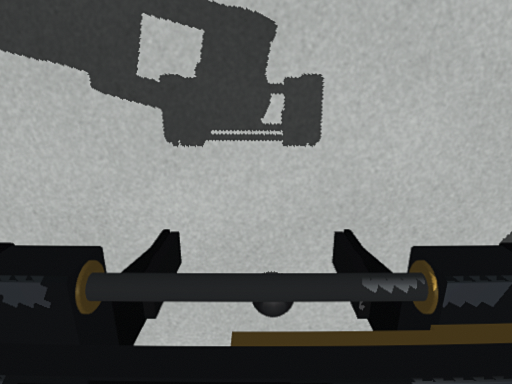

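```bash
cat > h.py <<'E'
import numpy as np,cv2
def ray(c,uv):
    K=c["K"];uv=np.atleast_2d(np.asarray(uv,float))
    d=np.array([[(u-K[0,2])/K[0,0],(v-K[1,2])/K[1,1]] for u,v in uv]);k=float(c["k1"])
    s=d.copy()
    for _ in range(20): s=d/(1+k*(s**2).sum(1,keepdims=True))
    D=np.c_[s,np.ones(len(s))]@c["R"]; o=-c["R"].T@c["t"]
    return o,D
def onz(c,uv,z):
    o,D=ray(c,uv); return o+D*((z-o[2])/D[:,2])[:,None]
def proj(c,X):
    X=np.atleast_2d(X);p=X@c["R"].T+c["t"];s=p[:,:2]/p[:,2:];r=(s**2).sum(1,keepdims=True)
    s=s*(1+float(c["k1"])*r);return np.c_[s[:,0]*c["K"][0,0]+c["K"][0,2],s[:,1]*c["K"][1,1]+c["K"][1,2]]
def cloud(c):
    h,w=c["depth"].shape;uv=np.stack(np.meshgrid(np.arange(w),np.arange(h)),-1).reshape(-1,2)
    o,D=ray(c,uv);return (o+D*c["depth"].reshape(-1,1)).reshape(h,w,3)
E
python3 - <<'E'
import numpy as np,cv2
from h import *
for n,(x0,y0,x1,y1) in dict(scene=(150,140,325,290),side=(220,140,340,250)).items():
    c=np.load(f"{n}0.npz"); cv2.imwrite(f"pics/{n}0c.png",cv2.resize(c["img"][y0:y1,x0:x1],None,fx=4 if n=='scene' else 5,fy=4 if n=='scene' else 5,interpolation=cv2.INTER_CUBIC))
    P=cloud(c)
    for u,v in ([(244,178),(200,250),(300,300),(120,260),(235,240)] if n=='scene' else [(310,200),(250,185),(300,300)]): print(n,u,v,P[v,u].round(4))
E
```

```text
scene 244 178 [0.4999 0.1035 0.0504]
scene 200 250 [ 0.5801 -0.0774  0.0568]
scene 300 300 [0.7581 0.0041 0.0013]
scene 120 260 [ 0.4577 -0.1922  0.0017]
scene 235 240 [ 0.6052 -0.0148  0.0515]
side 310 200 [0.4786 0.0628 0.0523]
side 250 185 [0.6182 0.0371 0.0524]
side 300 300 [0.4517 0.313  0.0026]
```

View pics/scene0c.png

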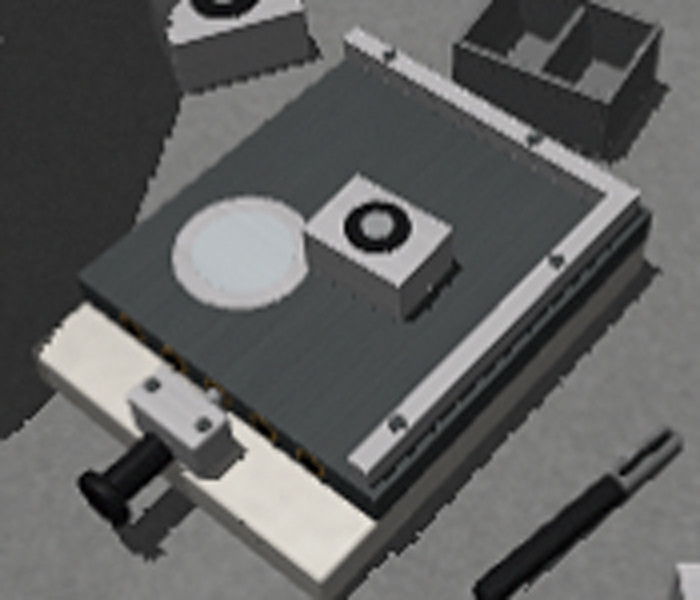

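View pics/side0c.png

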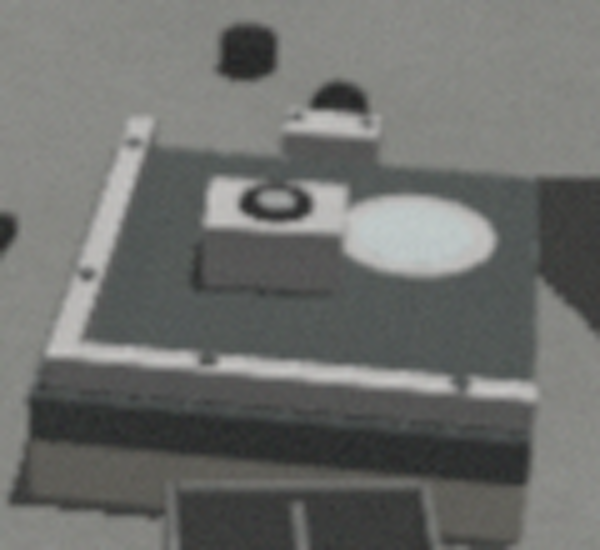

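```bash
python3 - <<'E'
import numpy as np,cv2
from h import *
S=np.load("scene0.npz");D=np.load("side0.npz")
f=lambda p:(np.array(p)+.5)/4-.5+[150,140]
g=lambda p:(np.array(p)+.5)/5-.5+[220,140]
# rects by mask: block top
def rect(c,roi,z,thr=150):
    x0,y0,x1,y1=roi
    im=c["img"][y0:y1,x0:x1].max(2); 
    return im
P=onz
print("scene z.08 block top",onz(S,f([(305,222),(357,175),(452,229),(402,289)]),.08).round(4).tolist())
print("side block top",onz(D,g([(203,228),(210,178),(348,185),(345,236)]),.08).round(4).tolist())
print("scene fence top: far outer? ",onz(S,f([(348,462),(603,194),(638,195),(346,42),(370,476)]),.066).round(4).tolist())
print("side fence top",onz(D,g([(48,352),(535,395),(130,118),(153,122),(82,342),(537,382)]),.066).round(4).tolist())
print("bracket top scene",onz(S,f([(130,398),(158,368),(228,420),(200,446)]),.058).round(4).tolist())
print("bracket top side",onz(D,g([(285,130),(292,107),(378,117),(378,138)]),.058).round(4).tolist())
E
```

```text
scene z.08 block top [[0.5296, 0.0299, 0.08], [0.5243, 0.0688, 0.08], [0.5826, 0.0788, 0.08], [0.5926, 0.0363, 0.08]]
side block top [[0.5845, 0.0785, 0.08], [0.5927, 0.0346, 0.08], [0.533, 0.0236, 0.08], [0.5253, 0.0681, 0.08]]
scene fence top: far outer?  [[0.6385, -0.0394, 0.066], [0.6112, 0.1586, 0.066], [0.6241, 0.171, 0.066], [0.4359, 0.1384, 0.066], [0.6505, -0.0371, 0.066]]
side fence top [[0.6245, 0.1685, 0.066], [0.4336, 0.1451, 0.066], [0.6499, -0.0375, 0.066], [0.6384, -0.0366, 0.066], [0.6137, 0.1577, 0.066], [0.434, 0.1357, 0.066]]
bracket top scene [[0.5392, -0.0874, 0.058], [0.5347, -0.0678, 0.058], [0.5801, -0.0617, 0.058], [0.5822, -0.0797, 0.058]]
bracket top side [[0.5798, -0.0618, 0.058], [0.582, -0.0867, 0.058], [0.5397, -0.0883, 0.058], [0.5355, -0.0665, 0.058]]
```

```bash
cat > m.py <<'E'
from h import *
def measure(S,D,verbose=True):
    out={}
    for n,c in (("scene",S),("side",D)):
        g=c["img"].max(2);C=cloud(c);
        top=lambda z,dz,thr:((abs(C[...,2]-z)<dz)&(g>thr)).astype(np.uint8)
        # block
        for nm,z,ctr,rad in (("block",.08,(.56,.055),.12),("bracket",.058,(.56,-.075),.04)):
            m=((g>165)&(np.hypot(C[...,0]-ctr[0],C[...,1]-ctr[1])<rad)&(abs(C[...,2]-z)<.006)).astype(np.uint8)
            cs,_=cv2.findContours(m,cv2.RETR_EXTERNAL,cv2.CHAIN_APPROX_NONE)
            if not cs: continue
            k=max(cs,key=cv2.contourArea)[:,0]
            X=onz(c,k,z)[:,:2]
            r=cv2.minAreaRect((X*1000).astype(np.float32))
            out[n,nm]=r
            if verbose:print(n,nm,np.round(r[0],1),np.round(r[1],1),round(r[2],2),len(k))
    return out
E
python3 - <<'E'
from m import *
S=np.load("scene0.npz");D=np.load("side0.npz")
measure(S,D)
# fence inner edges: sample along top gradient
import scipy.ndimage as nd
def edge(c,a,b,z,perp,n=40,w=.008):
    # sub-pixel dark->light edge along line a-b (world), profile along perp
    a,b,perp=map(np.array,(a,b,perp));pts=[]
    t=np.linspace(-w,w,65)
    for s in np.linspace(.08,.92,n):
        p=a+(b-a)*s;Q=p+t[:,None]*perp
        uv=proj(c,np.c_[Q,np.full(65,z)])
        v=nd.gaussian_filter1d(nd.map_coordinates(c["img"].max(2).astype(float),[uv[:,1],uv[:,0]],order=1),4)
        i=np.argmax(np.gradient(v)); pts.append(Q[i])
    pts=np.array(pts,np.float32)
    l=cv2.fitLine(pts,cv2.DIST_HUBER,0,.001,.001).ravel()
    d=l[:2]; 
    return pts.mean(0),l
for n,c in(("scene",S),("side",D)):
    m1,l1=edge(c,(.6385,-.037),(.6125,.157),.066,(.99,.135))
    m2,l2=edge(c,(.436,.134),(.612,.158),.066,(-.135,.99))
    A=np.array([l1[:2],-l2[:2]]).T; s=np.linalg.solve(A,l2[2:]-l1[2:])
    print(n,"corner",l1[2:]+s[0]*l1[:2],"yaw far",np.arctan2(-l1[0],l1[1])if l1[1]>0 else np.arctan2(l1[0],-l1[1]),"yaw side",np.arctan(l2[1]/l2[0]))
E
```

```text
scene block [557.6  52.1] [57.7 42.2] 9.62 116
scene bracket [556.6 -73.9] [44.4 22.6] 6.87 57
side block [538.5  49.6] [43.4 25.1] 80.11 39
side bracket [559.9 -73.9] [38.  15.8] 16.74 34
scene corner [0.61274844 0.15970497] yaw far 0.11910958 yaw side 0.11487274
side corner [0.6147438  0.15683249] yaw far 0.11748285 yaw side 0.112290904
```

```bash
cat > go.py <<'E'
import sys,numpy as np
from rig import telemetry
from scipy.spatial.transform import Rotation as Ro
Y=.117;C=np.array([.6135,.158,0]);Rs=Ro.from_euler('z',Y)
o=telemetry.get_obs();p=o["position"];R=Ro.from_quat(o["tool_rot"])
print("t",round(o["time"],2),"corner-frame TCP mm",(1000*Rs.inv().apply(p-C)).round(1),"ftS",Rs.inv().apply(o["ft_force"]).round(1),"w",round(o["grip_width"],4))
des=Rs*Ro.from_matrix(np.array([[0,1,0],[1,0,0],[0,0,-1.]]).T)
rv=(R.inv()*des).as_rotvec(degrees=True)
print("rot to desired",rv.round(2))
if len(sys.argv)>3:
    t=C+Rs.apply(np.array([float(sys.argv[1]),float(sys.argv[2]),float(sys.argv[3])])/1000)
    print("delta tool mm",(1000*R.inv().apply(t-p)).round(1))
E
python3 go.py -67 -146 150; python3 go.py -67 -146 79
```

```text
t 0.15 corner-frame TCP mm [-422.4 -675.1  240.8] ftS [-0.4  0.1 -0.3] w 0.087
rot to desired [-7.000e-02 -7.000e-02 -7.082e+01]
delta tool mm [ 509.5 -382.8   91.6]
t 0.15 corner-frame TCP mm [-422.4 -675.1  240.8] ftS [-0.4  0.1 -0.3] w 0.087
rot to desired [-7.000e-02 -7.000e-02 -7.082e+01]
delta tool mm [ 509.5 -382.6  162.6]
```

Call:
step_arm:
  targets:
    - {"dx": 0.045,"dy": -0.034,"rz": -9}
    - {"dx": 0.09,"dy": -0.068,"rz": -18}
    - {"dx": 0.135,"dy": -0.102,"rz": -27}
    - {"dx": 0.18,"dy": -0.136,"rz": -36}
    - {"dx": 0.225,"dy": -0.17,"rz": -45}
  gripper: 0.17
  force: 40

```text
invalid input
```

```bash
python3 go.py -67 -146 150
```

```text
t 0.15 corner-frame TCP mm [-422.4 -675.1  240.8] ftS [-0.4  0.1 -0.3] w 0.087
rot to desired [-7.000e-02 -7.000e-02 -7.082e+01]
delta tool mm [ 509.5 -382.8   91.6]
```

All six keys are likely required.

Call:
step_arm:
  targets:
    - {"dx": 0.045,"dy": -0.034,"dz": 0,"rx": 0,"ry": 0,"rz": -9}
    - {"dx": 0.09,"dy": -0.068,"dz": 0,"rx": 0,"ry": 0,"rz": -18}
    - {"dx": 0.135,"dy": -0.102,"dz": 0,"rx": 0,"ry": 0,"rz": -27}
    - {"dx": 0.18,"dy": -0.136,"dz": 0,"rx": 0,"ry": 0,"rz": -36}
    - {"dx": 0.225,"dy": -0.17,"dz": 0,"rx": 0,"ry": 0,"rz": -45}
  gripper: 0.17
  force: 40

```text
time: 0.78
position: [0.4015, -0.3089, 0.241]
tool_rot: [0.813, 0.582, 0.0, -0.001]
ft_force: [0.3, 0.2, 0.0]
grip_width: 0.0448
```

```bash
python3 go.py -67 -146 150
```

```text
t 0.78 corner-frame TCP mm [-265.1 -439.   241. ] ftS [0.4 0.1 0. ] w 0.0448
rot to desired [ -0.03  -0.1  -25.55]
delta tool mm [349.6  52.4  91.5]
```

Call:
step_arm:
  targets:
    - {"dx": 0.058,"dy": 0.009,"dz": 0,"rx": 0,"ry": 0,"rz": -6}
    - {"dx": 0.116,"dy": 0.018,"dz": 0,"rx": 0,"ry": 0,"rz": -12}
    - {"dx": 0.174,"dy": 0.027,"dz": 0,"rx": 0,"ry": 0,"rz": -18}
    - {"dx": 0.232,"dy": 0.035,"dz": 0.01,"rx": 0,"ry": 0,"rz": -25.5}
    - {"dx": 0.29,"dy": 0.044,"dz": 0.03,"rx": 0,"ry": 0,"rz": -25.5}

```text
time: 1.4
position: [0.5382, -0.047, 0.2119]
tool_rot: [0.665, 0.747, 0.001, 0.001]
ft_force: [0.4, -0.6, 0.2]
grip_width: 0.0155
```

```bash
python3 go.py -67 -146 79
```

```text
t 1.4 corner-frame TCP mm [ -98.8 -194.8  211.9] ftS [ 0.4 -0.6  0.2] w 0.0155
rot to desired [ 0.13 -0.03 -0.  ]
delta tool mm [ 48.8  31.5 133. ]
```

Call:
step_arm:
  targets:
    - {"dx": 0.045,"dy": 0.0315,"dz": 0.03,"rx": 0,"ry": 0,"rz": 0}
    - {"dx": 0.046,"dy": 0.0315,"dz": 0.07,"rx": 0,"ry": 0,"rz": 0}
    - {"dx": 0.046,"dy": 0.0315,"dz": 0.1,"rx": 0,"ry": 0,"rz": 0}
    - {"dx": 0.046,"dy": 0.0315,"dz": 0.12,"rx": 0,"ry": 0,"rz": 0}
    - {"dx": 0.046,"dy": 0.0315,"dz": 0.125,"rx": 0,"ry": 0,"rz": 0}

```text
time: 2.02
position: [0.5633, 0.0027, 0.0854]
tool_rot: [0.665, 0.747, 0.0, -0.001]
ft_force: [0.4, 0.1, 0.1]
grip_width: 0.0152
```

```bash
python3 go.py -67 -130 79; cat > pic.py <<'E'
import sys,cv2,numpy as np
from rig import viewer
t=sys.argv[1]; R=dict(scene=(150,140,325,290),side=(220,130,340,250))
for n in sys.argv[2:]:
    c=viewer.camera(n);np.savez(f"{n}{t}.npz",**c)
    im=c["img"]
    if n in R: x0,y0,x1,y1=R[n]; im=cv2.resize(im[y0:y1,x0:x1],None,fx=4,fy=4,interpolation=cv2.INTER_CUBIC)
    cv2.imwrite(f"pics/{n}{t}.png",im)
E
python3 pic.py 1 scene side wrist
```

```text
t 2.02 corner-frame TCP mm [ -68.  -148.4   85.4] ftS [0.4 0.  0.1] w 0.0152
rot to desired [-0.06 -0.09  0.  ]
delta tool mm [18.4  1.   6.4]
```

View pics/scene1.png

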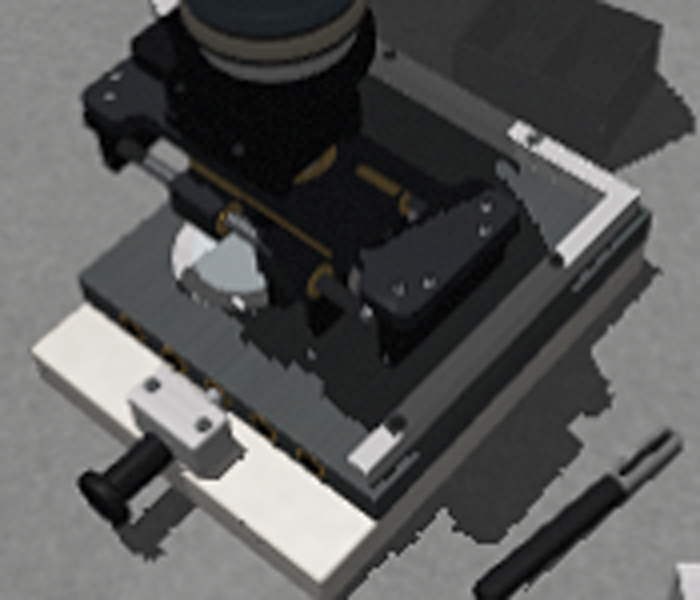

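View pics/side1.png

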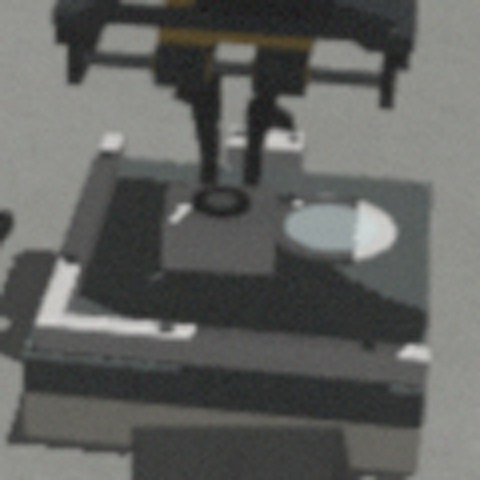

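View pics/wrist1.png

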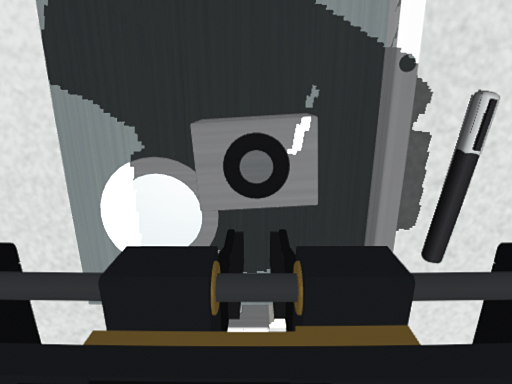

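Call:
step_arm:
  targets:
    - {"dx": 0.003,"dy": 0,"dz": 0.007,"rx": 0,"ry": 0,"rz": 0}
    - {"dx": 0.01,"dy": 0,"dz": 0.007,"rx": 0,"ry": 0,"rz": 0}
    - {"dx": 0.018,"dy": 0,"dz": 0.007,"rx": 0,"ry": 0,"rz": 0}
    - {"dx": 0.026,"dy": 0,"dz": 0.007,"rx": 0,"ry": 0,"rz": 0}
    - {"dx": 0.034,"dy": 0,"dz": 0.007,"rx": 0,"ry": 0,"rz": 0}

```text
time: 2.8
position: [0.561, 0.0365, 0.0806]
tool_rot: [0.664, 0.747, 0.001, 0.001]
ft_force: [-0.1, -2.3, 1.7]
grip_width: 0.015
```

```bash
python3 go.py -67 -60 78;python3 pic.py 2 wrist
```

```text
t 2.8 corner-frame TCP mm [ -66.3 -114.5   80.6] ftS [-0.4 -2.2  1.7] w 0.015
rot to desired [0.21 0.01 0.02]
delta tool mm [54.5 -0.7  2.6]
```

View pics/wrist2.png

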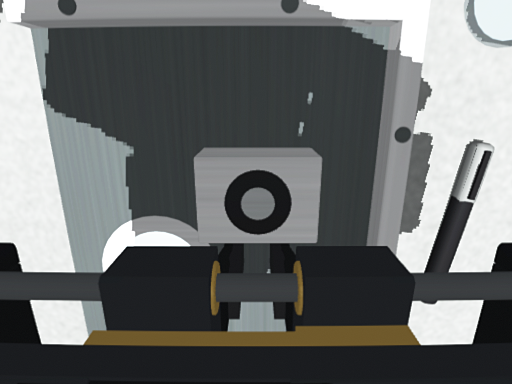

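Call:
step_arm:
  targets:
    - {"dx": 0.009,"dy": 0,"dz": 0.002,"rx": 0,"ry": 0,"rz": 0}
    - {"dx": 0.018,"dy": 0,"dz": 0.002,"rx": 0,"ry": 0,"rz": 0}
    - {"dx": 0.027,"dy": 0,"dz": 0.002,"rx": 0,"ry": 0,"rz": 0}
    - {"dx": 0.036,"dy": 0,"dz": 0.002,"rx": 0,"ry": 0,"rz": 0}
    - {"dx": 0.045,"dy": 0,"dz": 0.002,"rx": 0,"ry": 0,"rz": 0}

```text
time: 3.48
position: [0.5552, 0.0828, 0.0786]
tool_rot: [0.664, 0.747, 0.001, 0.001]
ft_force: [0.1, -2.4, 1.5]
grip_width: 0.0145
```

```bash
python3 go.py -67 -53 78;python3 pic.py 3 wrist side
```

```text
t 3.48 corner-frame TCP mm [-66.6 -67.8  78.6] ftS [-0.2 -2.3  1.5] w 0.0145
rot to desired [ 0.18 -0.04  0.03]
delta tool mm [14.8 -0.4  0.6]
```

View pics/wrist3.png

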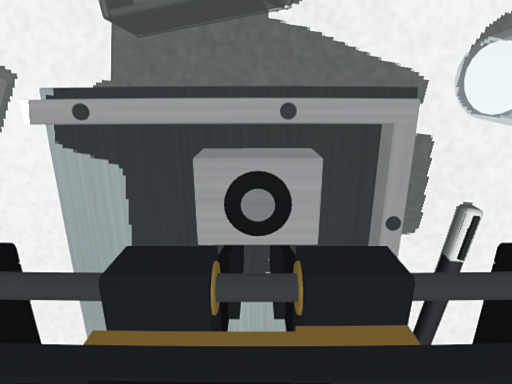

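Call:
step_arm:
  targets:
    - {"dx": 0.005,"dy": 0,"dz": 0,"rx": 0,"ry": 0,"rz": 0}
    - {"dx": 0.009,"dy": 0,"dz": 0,"rx": 0,"ry": 0,"rz": 0}
    - {"dx": 0.012,"dy": 0,"dz": 0,"rx": 0,"ry": 0,"rz": 0}
    - {"dx": 0.014,"dy": 0,"dz": 0,"rx": 0,"ry": 0,"rz": 0}
    - {"dx": 0.015,"dy": 0,"dz": 0,"rx": 0,"ry": 0,"rz": 0}

```text
time: 4.2
position: [0.5531, 0.0968, 0.0784]
tool_rot: [0.663, 0.748, 0.0, 0.001]
ft_force: [-0.2, -10.8, 1.2]
grip_width: 0.0148
```

```bash
python3 go.py -67 -50 78;python3 pic.py 4 wrist
```

```text
t 4.2 corner-frame TCP mm [-67.1 -53.8  78.4] ftS [ -1.5 -10.7   1.2] w 0.0148
rot to desired [0.11 0.08 0.17]
delta tool mm [3.8 0.1 0.4]
```

View pics/wrist4.png

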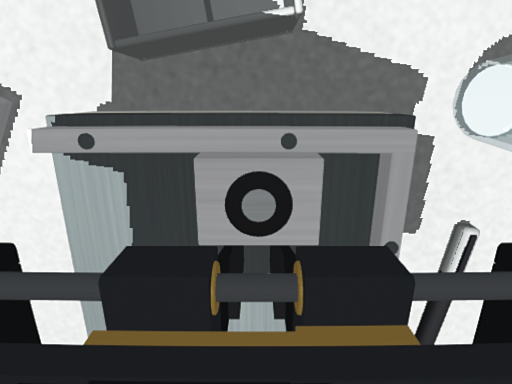

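Call:
step_arm:
  targets:
    - {"dx": -0.01,"dy": 0,"dz": 0,"rx": 0,"ry": 0,"rz": 0}
    - {"dx": -0.015,"dy": -0.01,"dz": -0.03,"rx": 0,"ry": 0,"rz": 0}
    - {"dx": -0.015,"dy": -0.03,"dz": -0.05,"rx": 0,"ry": 0,"rz": 0}
    - {"dx": 0.01,"dy": -0.05,"dz": -0.05,"rx": 0,"ry": 0,"rz": 0}
    - {"dx": 0.03,"dy": -0.06,"dz": -0.05,"rx": 0,"ry": 0,"rz": 0}
  gripper: 0

```text
time: 4.88
position: [0.4884, 0.1198, 0.1285]
tool_rot: [0.664, 0.748, 0.0, 0.0]
ft_force: [0.4, 0.9, 0.6]
grip_width: 0.0002
```

```bash
python3 go.py -125 -22 79
```

```text
t 4.88 corner-frame TCP mm [-128.7  -23.3  128.5] ftS [0.5 0.9 0.6] w 0.0002
rot to desired [0.05 0.02 0.07]
delta tool mm [ 1.3  3.7 49.5]
```

Call:
step_arm:
  targets:
    - {"dx": 0.001,"dy": 0,"dz": 0.02,"rx": 0,"ry": 0,"rz": 0}
    - {"dx": 0.001,"dy": 0,"dz": 0.04,"rx": 0,"ry": 0,"rz": 0}
    - {"dx": 0.001,"dy": 0,"dz": 0.05,"rx": 0,"ry": 0,"rz": 0}
    - {"dx": 0.001,"dy": 0.002,"dz": 0.05,"rx": 0,"ry": 0,"rz": 0}
    - {"dx": 0.001,"dy": 0.006,"dz": 0.05,"rx": 0,"ry": 0,"rz": 0}

```text
time: 5.5
position: [0.4948, 0.1214, 0.0789]
tool_rot: [0.664, 0.748, 0.001, 0.001]
ft_force: [-0.3, 0.1, 0.1]
grip_width: 0.0004
```

```bash
python3 go.py -73 -21 78;python3 pic.py 5 wrist side
```

```text
t 5.5 corner-frame TCP mm [-122.1  -22.5   78.9] ftS [-0.3  0.1  0.1] w 0.0004
rot to desired [0.09 0.01 0.05]
delta tool mm [ 1.4 49.1  1. ]
```

View pics/wrist5.png

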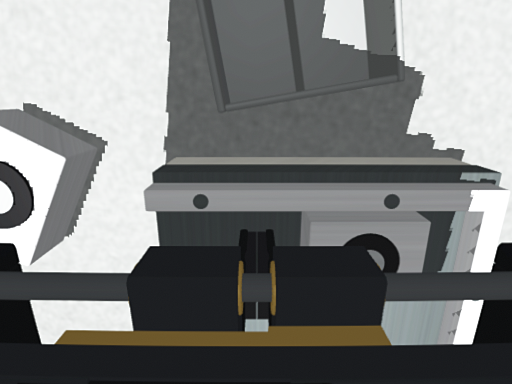

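View pics/side5.png

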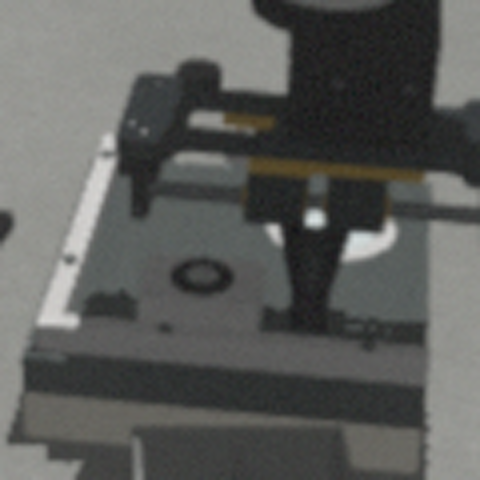

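Call:
step_arm:
  targets:
    - {"dx": 0,"dy": 0.008,"dz": 0,"rx": 0,"ry": 0,"rz": 0}
    - {"dx": 0,"dy": 0.016,"dz": 0,"rx": 0,"ry": 0,"rz": 0}
    - {"dx": 0,"dy": 0.024,"dz": 0,"rx": 0,"ry": 0,"rz": 0}
    - {"dx": 0,"dy": 0.032,"dz": 0,"rx": 0,"ry": 0,"rz": 0}
    - {"dx": 0,"dy": 0.038,"dz": 0,"rx": 0,"ry": 0,"rz": 0}

```text
time: 6.22
position: [0.5341, 0.126, 0.0792]
tool_rot: [0.664, 0.748, 0.001, 0.001]
ft_force: [-1.5, -0.9, 0.3]
grip_width: 0.0004
```

```bash
python3 go.py -75 -21 78;python3 pic.py 6 wrist side
```

```text
t 6.22 corner-frame TCP mm [-82.6 -22.5  79.2] ftS [-1.6 -0.7  0.3] w 0.0004
rot to desired [0.22 0.03 0.05]
delta tool mm [1.5 7.6 1.2]
```

View pics/wrist6.png

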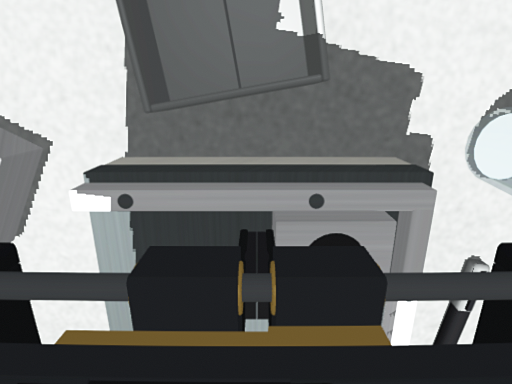

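View pics/side6.png

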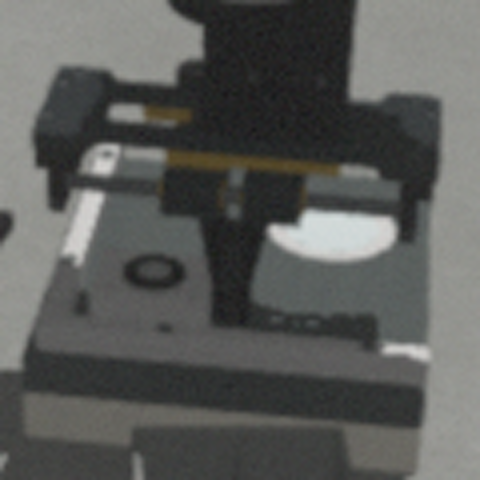

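Call:
step_arm:
  targets:
    - {"dx": 0,"dy": 0.003,"dz": 0,"rx": 0,"ry": 0,"rz": 0}
    - {"dx": 0,"dy": 0.005,"dz": 0,"rx": 0,"ry": 0,"rz": 0}
    - {"dx": 0,"dy": 0.007,"dz": 0,"rx": 0,"ry": 0,"rz": 0}
    - {"dx": 0,"dy": 0.009,"dz": 0,"rx": 0,"ry": 0,"rz": 0}
    - {"dx": 0,"dy": 0.01,"dz": 0,"rx": 0,"ry": 0,"rz": 0}

```text
time: 6.95
position: [0.5453, 0.1272, 0.0794]
tool_rot: [0.664, 0.748, 0.002, 0.002]
ft_force: [-0.9, -0.1, -1.1]
grip_width: 0.0004
```

```bash
python3 go.py -70 -22 78;python3 pic.py 7 wrist side
```

```text
t 6.95 corner-frame TCP mm [-71.4 -22.6  79.4] ftS [-0.9  0.  -1.1] w 0.0004
rot to desired [0.36 0.04 0.05]
delta tool mm [0.6 1.4 1.4]
```

View pics/wrist7.png

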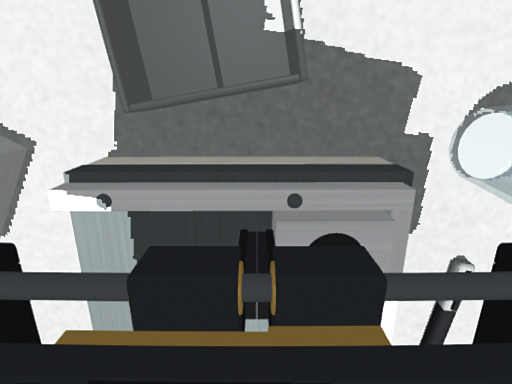

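Call:
step_arm:
  targets:
    - {"dx": 0,"dy": 0.001,"dz": 0.001,"rx": 0.3,"ry": 0,"rz": 0}
    - {"dx": 0,"dy": 0.002,"dz": 0.001,"rx": 0.3,"ry": 0,"rz": 0}
    - {"dx": 0,"dy": 0.003,"dz": 0.001,"rx": 0.3,"ry": 0,"rz": 0}
    - {"dx": 0,"dy": 0.003,"dz": 0.001,"rx": 0.3,"ry": 0,"rz": 0}
    - {"dx": 0,"dy": 0.003,"dz": 0.001,"rx": 0.3,"ry": 0,"rz": 0}

```text
time: 7.68
position: [0.548, 0.1276, 0.0785]
tool_rot: [0.664, 0.748, 0.0, 0.0]
ft_force: [-3.3, -1.5, 2.7]
grip_width: 0.0005
```

```bash
python3 go.py -67 -22 78
```

```text
t 7.67 corner-frame TCP mm [-68.6 -22.6  78.5] ftS [-3.5 -1.1  2.7] w 0.0005
rot to desired [0.04 0.03 0.05]
delta tool mm [0.6 1.6 0.5]
```

Call:
step_arm:
  targets:
    - {"dx": 0,"dy": 0.001,"dz": 0,"rx": 0,"ry": 0,"rz": 0}
    - {"dx": 0,"dy": 0.002,"dz": 0,"rx": 0,"ry": 0,"rz": 0}
    - {"dx": 0,"dy": 0.003,"dz": 0,"rx": 0,"ry": 0,"rz": 0}
    - {"dx": 0,"dy": 0.003,"dz": 0,"rx": 0,"ry": 0,"rz": 0}
    - {"dx": 0,"dy": 0.003,"dz": 0,"rx": 0,"ry": 0,"rz": 0}

```text
time: 8.3
position: [0.548, 0.1276, 0.0785]
tool_rot: [0.664, 0.748, -0.002, -0.002]
ft_force: [-8.1, -1.4, 6.9]
grip_width: 0.0002
```

```bash
python3 go.py -67 -22 78;python3 pic.py 8 wrist
```

```text
t 8.3 corner-frame TCP mm [-68.6 -22.5  78.5] ftS [-8.2 -0.5  6.9] w 0.0002
rot to desired [-0.32  0.03  0.08]
delta tool mm [0.5 1.6 0.4]
```

View pics/wrist8.png

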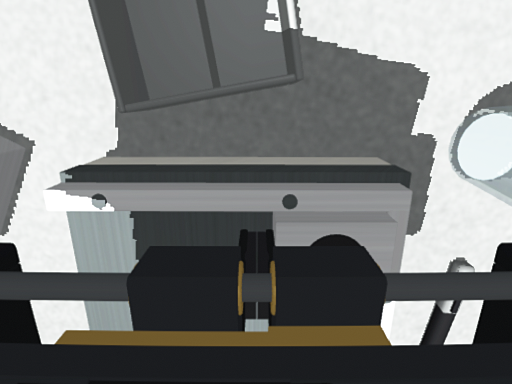

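Call:
step_arm:
  targets:
    - {"dx": 0,"dy": -0.008,"dz": 0,"rx": 0,"ry": 0,"rz": 0}
    - {"dx": 0,"dy": -0.02,"dz": -0.01,"rx": 0,"ry": 0,"rz": 0}
    - {"dx": 0,"dy": -0.025,"dz": -0.04,"rx": 0,"ry": 0,"rz": 0}
    - {"dx": -0.03,"dy": -0.025,"dz": -0.09,"rx": 0,"ry": 0,"rz": 0}
    - {"dx": -0.09,"dy": -0.025,"dz": -0.1,"rx": 0,"ry": 0,"rz": 0}

```text
time: 8.98
position: [0.5369, 0.0359, 0.1826]
tool_rot: [0.662, 0.749, 0.001, 0.002]
ft_force: [0.8, 0.5, -0.6]
grip_width: 0.0002
```

```bash
python3 go.py -82 -256 160
```

```text
t 8.97 corner-frame TCP mm [ -90.3 -112.3  182.6] ftS [ 0.8  0.4 -0.6] w 0.0002
rot to desired [0.22 0.14 0.31]
delta tool mm [-143.7    7.4   23. ]
```

Call:
step_arm:
  targets:
    - {"dx": -0.04,"dy": 0.002,"dz": 0,"rx": 0,"ry": 0,"rz": 0}
    - {"dx": -0.08,"dy": 0.004,"dz": 0,"rx": 0.2,"ry": 0,"rz": 0.3}
    - {"dx": -0.12,"dy": 0.006,"dz": 0.01,"rx": 0.2,"ry": 0.1,"rz": 0.3}
    - {"dx": -0.147,"dy": 0.007,"dz": 0.025,"rx": 0.2,"ry": 0.1,"rz": 0.3}
    - {"dx": -0.147,"dy": 0.007,"dz": 0.04,"rx": 0.2,"ry": 0.1,"rz": 0.3}
  gripper: 0.55

```text
time: 9.6
position: [0.5631, -0.1114, 0.1432]
tool_rot: [0.666, 0.746, 0.001, 0.002]
ft_force: [-0.7, -0.1, -0.0]
grip_width: 0.0417
```

```bash
python3 go.py -82 -259 43;python3 pic.py 9 wrist side scene
```

```text
t 9.6 corner-frame TCP mm [ -81.6 -261.7  143.2] ftS [-0.7 -0.  -0. ] w 0.0417
rot to desired [ 0.21  0.15 -0.16]
delta tool mm [  2.9  -0.8 100.2]
```

View pics/wrist9.png

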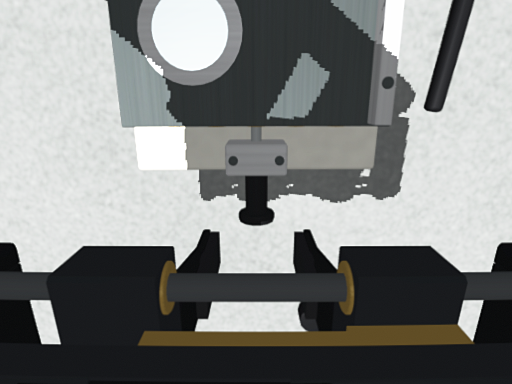

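View pics/scene9.png

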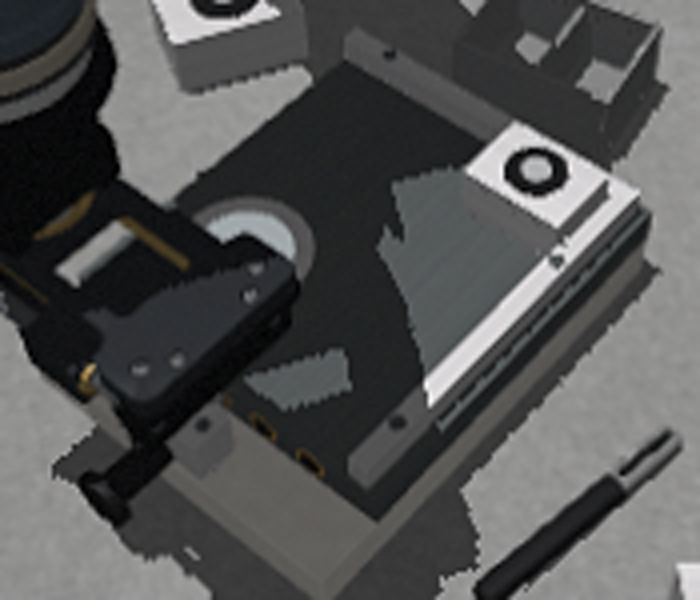

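View pics/side9.png

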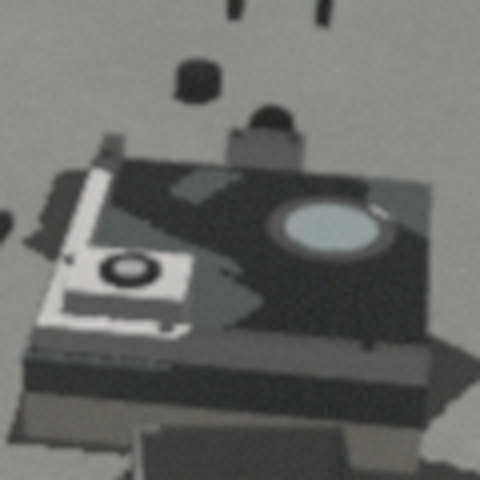

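```bash
python3 - <<'E'
from m import *
S=np.load("scene9.npz");D=np.load("side9.npz")
from scipy.spatial.transform import Rotation as Ro
Rs=Ro.from_euler('z',.117);C0=np.array([.6135,.158,0])
f=lambda p:(np.array(p)+.5)/4-.5+[150,140]
g=lambda p:(np.array(p)+.5)/4-.5+[220,130]
for n,c,p in(("S",S,f([(465,171),(517,122),(608,182),(558,235)])),("D",D,g([(66,290),(72,247),(195,254),(192,302)]))):
    X=onz(c,p,.08);print(n,(1000*Rs.inv().apply(X-C0)).round(1)[:,:2].tolist())
# mask from scene
for n,c,roi in(("S",S,(255,165,310,205)),("D",D,(230,185,272,212))):
    x0,y0,x1,y1=roi;im=c["img"][y0:y1,x0:x1];gr=im.max(2);cv2.imwrite(f"pics/blk_{n}.png",cv2.resize(im,None,fx=12,fy=12,interpolation=cv2.INTER_CUBIC))
E
```

```text
S [[-58.8, -41.6], [-59.3, 2.2], [1.2, -1.7], [2.3, -45.2]]
D [[-0.2, -0.1], [4.3, -42.1], [-59.1, -45.8], [-63.3, 0.6]]
```

View pics/blk_S.png

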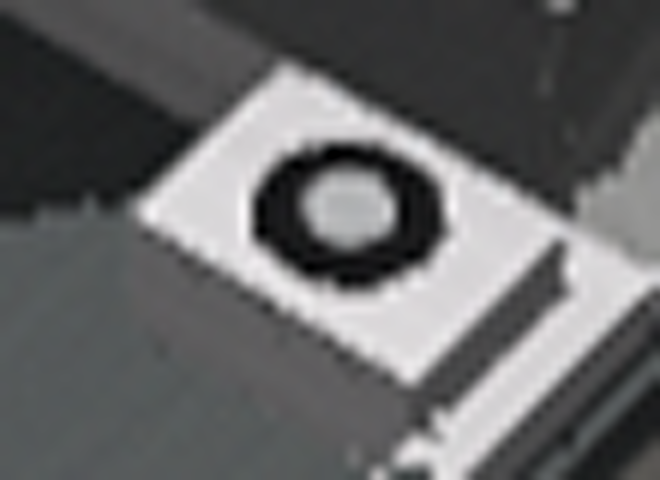

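View pics/blk_D.png

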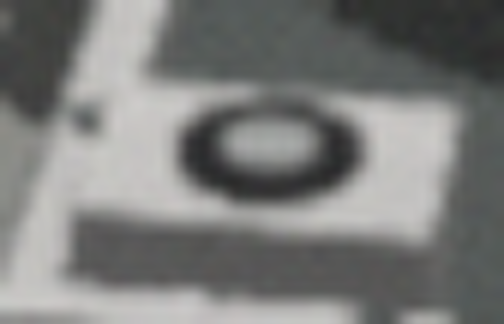

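```bash
cat > ed.py <<'E'
from m import *
import scipy.ndimage as nd
from scipy.spatial.transform import Rotation as Ro
Rs=Ro.from_euler('z',.117);C0=np.array([.6135,.158,0])
def edge(c,a,b,z,sgn,n=30,w=5.):
    """a,b in corner frame mm; sub-pixel edge along a-b; sgn +1: brighter to the left normal (world), +/-; returns line in corner frame"""
    a=np.array(a,float);b=np.array(b,float);d=(b-a)/np.linalg.norm(b-a);nn=np.array([-d[1],d[0]]);t=np.linspace(-w,w,81);P=[]
    for s in np.linspace(.1,.9,n):
        Q=a+(b-a)*s+t[:,None]*nn
        W=C0+Rs.apply(np.c_[Q,np.full(81,z)]/1000)
        uv=proj(c,W);v=nd.map_coordinates(c["img"].max(2).astype(float),[uv[:,1],uv[:,0]],order=1)
        gr=sgn*np.gradient(nd.gaussian_filter1d(v,5));i=gr.argmax()
        if gr[i]>.7:P.append(Q[i])
    P=np.array(P,np.float32)
    if len(P)<6:return None
    l=cv2.fitLine(P,cv2.DIST_HUBER,0,.01,.01).ravel()
    ang=np.arctan2(l[1],l[0])-np.arctan2(d[1],d[0]);ang=(ang+np.pi/2)%np.pi-np.pi/2
    off=np.median((P-a)@nn)
    return len(P),round(float(ang),4),round(float(off),2),P.mean(0).round(1)
E
python3 - <<'E'
from ed import *
S0=np.load("scene0.npz");D0=np.load("side0.npz");S=np.load("scene9.npz");D=np.load("side9.npz")
for n,c in(("S0",S0),("D0",D0)):
    print(n,"far in",edge(c,(0,-195),(0,-5),66,-1),"far out",edge(c,(12,-195),(12,5),66,1),"side in",edge(c,(-180,0),(-5,0),66,1),"side out",edge(c,(-180,12),(5,12),66,-1))
for n,c in(("S",S),("D",D)):
    print(n,"-y",edge(c,(-60,-44),(0,-44),80,1),"+y",edge(c,(-60,0),(0,0),80,-1),"-x",edge(c,(-60,-44),(-60,0),80,-1),"+x",edge(c,(0,-44),(0,0),80,1))
    print(n,"far in",edge(c,(0,-150),(0,-60),66,-1),"far out",edge(c,(12,-130),(12,5),66,1))
E
```

```text
S0 far in (30, 0.0019, 0.38, array([  -0.4, -100. ], dtype=float32)) far out (30, 0.0005, 0.62, array([ 11.5, -95. ], dtype=float32)) side in (30, -0.0005, 1.94, array([-92.5,   1.9], dtype=float32)) side out (30, 0.0026, 2.69, array([-87.5,  14.6], dtype=float32))
D0 far in (30, 0.0016, -0.94, array([   0.9, -100. ], dtype=float32)) far out (28, -0.0007, -0.62, array([ 12.7, -93.6], dtype=float32)) side in (28, -0.0031, -0.94, array([-91.8,  -0.9], dtype=float32)) side out (29, 0.0053, 1.12, array([-85.3,  13.1], dtype=float32))
S -y (30, 0.0095, 1.81, array([-30. , -42.2], dtype=float32)) +y (30, 0.0041, 3.38, array([-30. ,   3.4], dtype=float32)) -x (30, 0.0158, 0.75, array([-60.6, -22. ], dtype=float32)) +x (30, 0.0026, 0.75, array([ -0.8, -22. ], dtype=float32))
S far in (30, 0.0025, 0.38, array([  -0.3, -105. ], dtype=float32)) far out (30, 0.0031, 0.44, array([ 11.5, -62.5], dtype=float32))
D -y (26, 0.0349, -1.44, array([-30.3, -45.5], dtype=float32)) +y (30, -0.019, 0.94, array([-30. ,   0.9], dtype=float32)) -x (30, 0.0114, -1.12, array([-58.9, -22. ], dtype=float32)) +x (13, 0.0476, -1.38, array([  1.1, -29.9], dtype=float32))
D far in (30, 0.0004, -0.94, array([   0.9, -105. ], dtype=float32)) far out (30, 0.0145, -1.62, array([ 13.5, -62.5], dtype=float32))
```

Call:
step_arm:
  targets:
    - {"dx": 0.003,"dy": -0.001,"dz": 0.02,"rx": 0,"ry": 0,"rz": 0}
    - {"dx": 0.003,"dy": -0.001,"dz": 0.045,"rx": 0.2,"ry": 0.1,"rz": 0}
    - {"dx": 0.003,"dy": -0.001,"dz": 0.07,"rx": 0.2,"ry": 0.1,"rz": 0}
    - {"dx": 0.003,"dy": -0.001,"dz": 0.09,"rx": 0.2,"ry": 0.1,"rz": 0}
    - {"dx": 0.003,"dy": -0.001,"dz": 0.1,"rx": 0.2,"ry": 0.1,"rz": 0}
  gripper: 0.55

```text
time: 10.38
position: [0.5592, -0.1037, 0.0419]
tool_rot: [0.664, 0.748, -0.001, -0.003]
ft_force: [0.6, 0.2, -0.5]
grip_width: 0.0477
```

```bash
python3 go.py -82 -259 42;python3 pic.py 10 wrist side scene
```

```text
t 10.38 corner-frame TCP mm [ -84.5 -253.5   41.9] ftS [ 0.7  0.1 -0.5] w 0.0477
rot to desired [-0.33 -0.18  0.14]
delta tool mm [-5.5  2.5 -0.1]
```

View pics/wrist10.png

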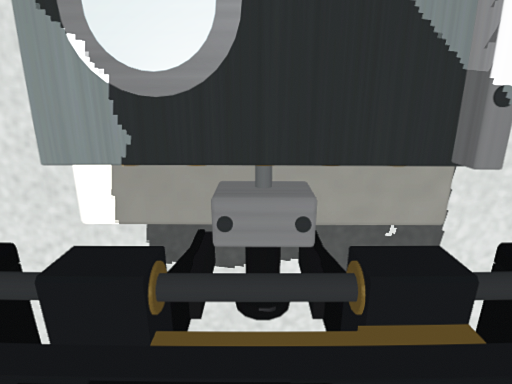

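View pics/scene10.png

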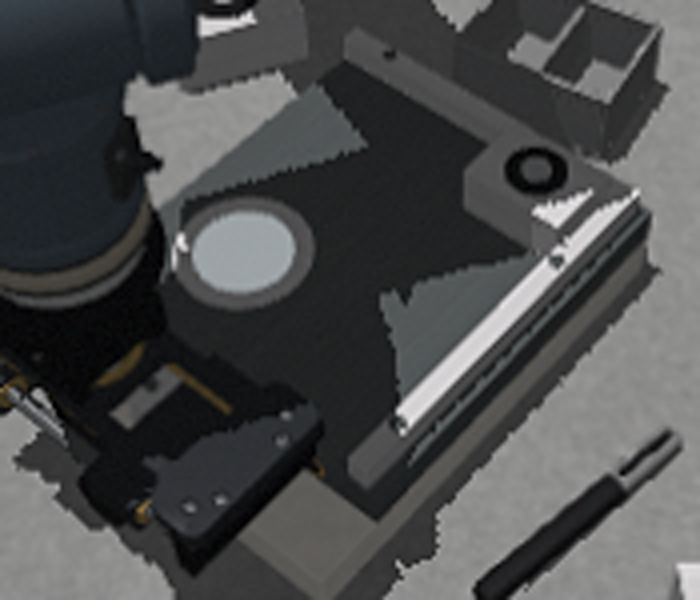

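Call:
step_arm:
  targets:
    - {"dx": -0.003,"dy": 0.002,"dz": 0,"rx": -0.3,"ry": -0.2,"rz": 0}
    - {"dx": -0.005,"dy": 0.002,"dz": 0,"rx": -0.3,"ry": -0.2,"rz": 0}
    - {"dx": -0.005,"dy": 0.002,"dz": 0,"rx": -0.3,"ry": -0.2,"rz": 0}
    - {"dx": -0.005,"dy": 0.002,"dz": 0,"rx": -0.3,"ry": -0.2,"rz": 0}
    - {"dx": -0.005,"dy": 0.002,"dz": 0,"rx": -0.3,"ry": -0.2,"rz": 0}

```text
time: 11.15
position: [0.562, -0.1092, 0.0425]
tool_rot: [0.664, 0.748, -0.0, 0.0]
ft_force: [0.5, -0.1, 1.2]
grip_width: 0.0478
```

```bash
python3 go.py -82 -259 42
```

```text
t 11.15 corner-frame TCP mm [ -82.3 -259.4   42.5] ftS [ 0.5 -0.2  1.2] w 0.0478
rot to desired [0.01 0.05 0.08]
delta tool mm [0.4 0.3 0.5]
```

Call:
step_arm:
  targets:
    - {"dx": 0,"dy": 0,"dz": 0,"rx": 0,"ry": 0,"rz": 0}
    - {"dx": 0,"dy": 0,"dz": 0,"rx": 0,"ry": 0,"rz": 0}
    - {"dx": 0,"dy": 0,"dz": 0,"rx": 0,"ry": 0,"rz": 0}
    - {"dx": 0,"dy": 0,"dz": 0,"rx": 0,"ry": 0,"rz": 0}
    - {"dx": 0,"dy": 0,"dz": 0,"rx": 0,"ry": 0,"rz": 0}
  gripper: 0
  force: 40

```text
time: 11.78
position: [0.5629, -0.1091, 0.0426]
tool_rot: [0.664, 0.748, 0.0, 0.001]
ft_force: [1.9, 1.4, -2.1]
grip_width: 0.0167
```

```bash
python3 go.py -82 -275 42;python3 pic.py 11 wrist side scene
```

```text
t 11.78 corner-frame TCP mm [ -81.4 -259.4   42.6] ftS [ 2.1  1.2 -2.1] w 0.0167
rot to desired [0.11 0.07 0.08]
delta tool mm [-15.6  -0.6   0.6]
```

View pics/wrist11.png

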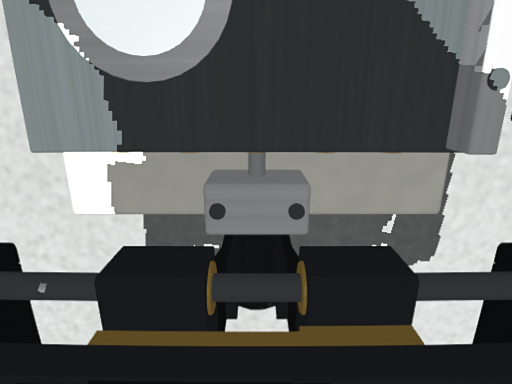

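Call:
step_arm:
  targets:
    - {"dx": -0.003,"dy": 0,"dz": 0,"rx": 0,"ry": 0,"rz": 0}
    - {"dx": -0.006,"dy": 0,"dz": 0,"rx": 0,"ry": 0,"rz": 0}
    - {"dx": -0.009,"dy": 0,"dz": 0,"rx": 0,"ry": 0,"rz": 0}
    - {"dx": -0.012,"dy": 0,"dz": 0,"rx": 0,"ry": 0,"rz": 0}
    - {"dx": -0.014,"dy": 0,"dz": 0,"rx": 0,"ry": 0,"rz": 0}

```text
time: 12.55
position: [0.5642, -0.1204, 0.0425]
tool_rot: [0.665, 0.747, 0.001, -0.001]
ft_force: [4.5, 10.3, -0.3]
grip_width: 0.017
```

```bash
python3 go.py -82 -275 42;python3 pic.py 12 wrist
```

```text
t 12.55 corner-frame TCP mm [ -81.5 -270.8   42.5] ftS [ 5.7  9.7 -0.3] w 0.017
rot to desired [ 0.07 -0.17  0.  ]
delta tool mm [-4.2 -0.5  0.5]
```

View pics/wrist12.png

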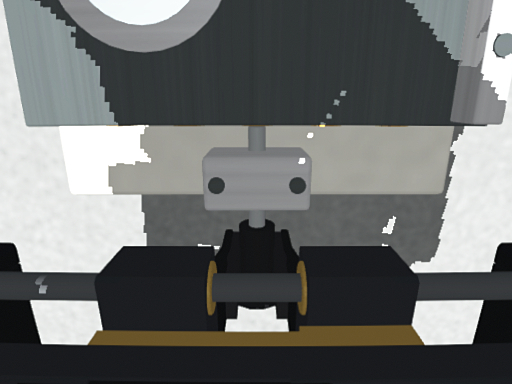

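Call:
step_arm:
  targets:
    - {"dx": -0.003,"dy": 0.001,"dz": 0,"rx": 0,"ry": 0,"rz": 0}
    - {"dx": -0.005,"dy": 0.001,"dz": 0,"rx": 0,"ry": 0,"rz": 0}
    - {"dx": -0.007,"dy": 0.001,"dz": 0,"rx": 0,"ry": 0,"rz": 0}
    - {"dx": -0.007,"dy": 0.001,"dz": 0,"rx": 0,"ry": 0,"rz": 0}
    - {"dx": -0.007,"dy": 0.001,"dz": 0,"rx": 0,"ry": 0,"rz": 0}

```text
time: 13.22
position: [0.5647, -0.1241, 0.0425]
tool_rot: [0.665, 0.747, 0.002, -0.004]
ft_force: [2.1, 9.4, 1.3]
grip_width: 0.017
```

```bash
python3 go.py -82 -275 42;python3 pic.py 13 wrist scene side
```

```text
t 13.22 corner-frame TCP mm [ -81.4 -274.5   42.5] ftS [3.2 9.1 1.3] w 0.017
rot to desired [-0.08 -0.47 -0.06]
delta tool mm [-0.5 -0.6  0.5]
```

View pics/wrist13.png

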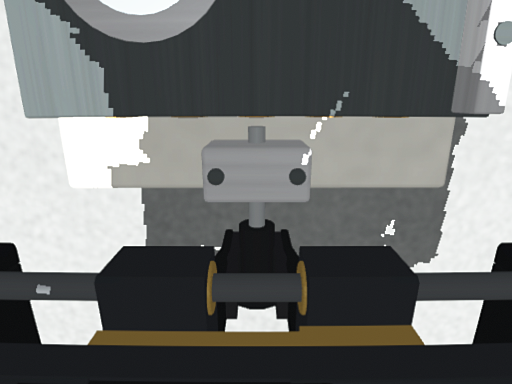

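Call:
step_arm:
  targets:
    - {"dx": -0.002,"dy": 0,"dz": 0,"rx": 0,"ry": -0.4,"rz": 0}
    - {"dx": -0.004,"dy": 0,"dz": 0,"rx": 0,"ry": -0.4,"rz": 0}
    - {"dx": -0.005,"dy": 0,"dz": 0,"rx": 0,"ry": -0.4,"rz": 0}
    - {"dx": -0.005,"dy": 0,"dz": 0,"rx": 0,"ry": -0.4,"rz": 0}
    - {"dx": -0.005,"dy": 0,"dz": 0,"rx": 0,"ry": -0.4,"rz": 0}
  force: 50

```text
time: 14.0
position: [0.5647, -0.1243, 0.0425]
tool_rot: [0.666, 0.746, 0.002, -0.004]
ft_force: [4.5, 15.1, 2.0]
grip_width: 0.0166
```

```bash
python3 go.py -82 -275 42;python3 pic.py 14 wrist scene side
```

```text
t 14.0 corner-frame TCP mm [ -81.5 -274.7   42.5] ftS [ 6.2 14.5  2. ] w 0.0166
rot to desired [-0.13 -0.47 -0.17]
delta tool mm [-0.3 -0.5  0.5]
```

View pics/wrist14.png

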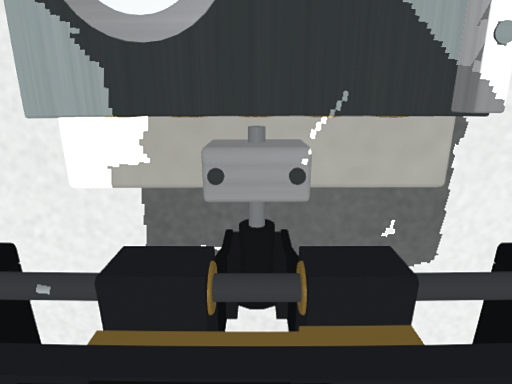

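View pics/scene14.png

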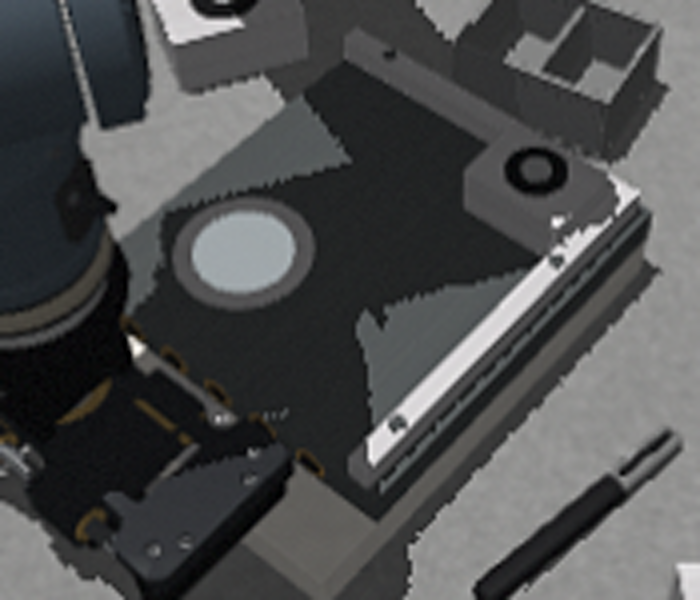

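View pics/side14.png

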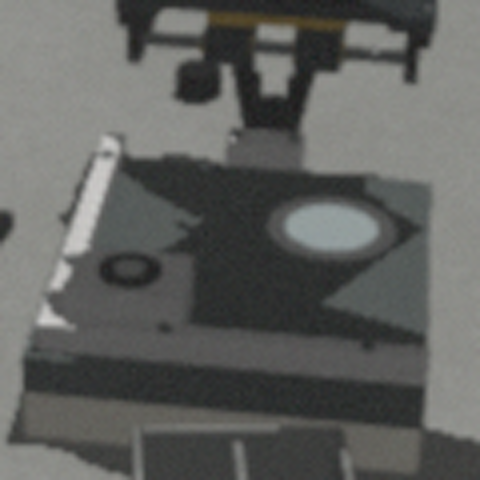

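```bash
python3 -c "
from rig import robot,telemetry
print(robot.hand_in());o=telemetry.get_obs();print(o['time'],o['position'],o['ft_force'],o['grip_width'])"
```

```text
the job is handed in; nothing more can be done
None
the job is handed in; nothing more can be done
```

The job is handed in. The block is in the fence corner and the gripper is still holding the plunger fully back. No verdict is reported, so what follows is from my own checks.

- **Block:** I used the smallest block, the 60 x 44 mm one on the plate, and left the two larger look-alikes on the bench alone. I pushed it +y until it stopped against the side fence at about 11 N, then +x until it stopped against the far fence at about 8 N. Edge fits in the scene camera put it within about 1 mm of both fences and about 0.01 rad off square.
- **Plunger:** I gripped the knob's neck and pulled it back about 15.2 mm by the tool's position. The last extra pull moved the tool only 0.2 mm while the force rose to about 14.5 N, which means it is at its stop. The wrist picture shows the pin tip clear of the seat hole, and the grip was still closed on the neck, reading 16.6 mm.
- **Bystanders and time:** I didn't touch the sample box, beaker, marker or puck, and the last pictures show nothing out of place. The robot's clock read 14 s of the 56 s allowed.

**Checks that disagreed:**
- Corners I picked by hand suggested the block was up to 0.06 rad askew. Some side-camera edge fits, taken over few pixels and with the fence behind, suggested 0.02 to 0.05 rad.
- I relied on the cleaner scene-camera fits and the firm stops against both fences instead.
- The side and scene cameras differ by 1 to 3 mm on absolute position.

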